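# Slide out a deburred plate and clamp it in the drilling jig

## Task

The flat aluminium plate lies sunk between the two green fences of the deburring board: slide it along the channel, out over the red-marked edge, until a good part of it overhangs without tipping off, then grip it by that overhanging end. Without dropping it, lay it flat on the grey drilling jig, between the two steel guides and up against the yellow end stop; once you have let go, swing the red clamp arm all the way down until its rubber foot rests on the plate. Leave the other things on the bench where they are.

Things in the scene. Friction and masses are not known exactly. Their poses are not given: they have to be found in the camera images.
- plate: Loose flat aluminium plate with blue scribe lines, 140 (x) x 60 (y) x 6 (z) mm, about 140 g, both ends alike. Origin: centre of its underside; x along its length.
- board: Fixed plywood board 200 (x) x 130 (y) x 40 (z) mm. On top two green fences along x, 6 mm high (level with the plate's top), leave a 68 mm wide channel at y = 0, open at both ends, where the plate starts, parallel within 0.04 rad. Origin: centre of the underside, on the bench; x along the channel, red-marked edge at x = -100 mm, free space beyond it down to the bench.
- board_edge (a point): Middle of the red-marked top edge of the board, at channel floor level (40 mm above the bench); axes as the board's.
- jig: Fixed drilling jig. Grey bed x = -50 to +50 mm, 110 mm wide (y), top 40 mm above the bench. Yellow end stop, face at x = +50 mm, 8 mm above the bed. Two steel guides, x = 0 to +50 mm, inner faces at y = +-34 mm, 12 mm above the bed. Open at x = -50 mm: a plate at the stop overhangs there by 40 mm (below: an 8 mm base to x = -60 mm). Origin: under the bed's centre, on the bench.
- jig_stop (a point): Foot of the end stop's face, at bed level, in the middle of the width; axes as the jig's.
- clamp_hinge (a point): Axis of the clamp arm (parallel to the jig's y): 75 mm along the jig's x, 62 mm above the bench; axes as the jig's.
- clamp (a joint): Angle (rad) of the red clamp arm: 0 lying level along the jig's -x, its foot on the plate; 1.57 upright; it starts leaning back past upright; at most 2.1, -0.08 with no plate. It stays where left (hinge friction 0.12 N m, no spring). Bar 100 mm long from the hinge, 16 wide, 14 thick, hinge axis at mid thickness; a rubber foot 18 mm across reaches 9 mm below it, 75 mm from the hinge.
- clamp_tip (a point): Free end of the clamp arm, at mid thickness, 100 mm from the hinge.
- plate_end (a point): Middle of the plate's end at its own x = -70 mm, at mid thickness: the end that leads over the board's red-marked edge (the plate starts with its x along the board's x).
- earmuffs: Bystander: yellow ear defenders with a black headband, about 150 x 200 x 95 mm, lying on the bench; origin under the cups' middle.
- screwdriver: Bystander: screwdriver 200 mm long, lying along its x; origin: centre of its underside.
- spanner: Bystander: steel spanner 190 mm long, lying flat; origin: centre of its underside.
- hammer: Bystander: hammer lying on the bench; origin: centre of its underside.
- oil: Bystander: upright oil bottle, 60 mm in diameter, 150 mm tall; origin: centre of its underside.
- chainring: Bystander: dark steel ring lying flat, 140 mm outside diameter, 6 mm thick; origin: centre of its underside.
- partsbin: Bystander: open blue parts bin 160 x 120 x 60 mm; origin: centre of its underside.
Things that resemble listed ones, but are neither listed nor needed, are in the scene too. Several things have the shape of the plate; the one meant has the colours described above.

How it is judged:
On the way, in this order (a step that is already met when the one before it is completed fails the run):
1. The plate overhangs the board's red-marked edge by at least 25 mm, still lying flat on the board (x of plate_end in the frame of board_edge below -0.025 m and z of plate in the frame of board between 0.037 and 0.0425 m and y of plate in the frame of board between -0.008 and 0.008 m and angle between plate's own z axis and vertical below 0.04 rad), for 0.2 s.
2. The plate lies released in the jig, flat and against the stop, with the clamp arm still up (x of plate in the frame of jig between -0.026 and -0.017 m and y of plate in the frame of jig between -0.007 and 0.007 m and z of plate in the frame of jig between 0.037 and 0.0425 m and angle between the x axis of plate and the x axis of jig, either way round below 0.1 rad and angle between plate's own z axis and vertical below 0.04 rad and contact force between the fingers and plate below 0.1 N and linear speed of plate below 0.02 m/s and value of joint clamp above 0.5 rad), for 0.2 s.
At the end, for the whole second after the job is handed in: The plate lies flat on the jig's bed between the guides, within 6 mm of the end stop and 0.1 rad of the jig's x, at rest and released, and the clamp arm is down on it (joint below 0.05 rad) (x of plate in the frame of jig between -0.026 and -0.017 m and y of plate in the frame of jig between -0.007 and 0.007 m and z of plate in the frame of jig between 0.037 and 0.0425 m and angle between the x axis of plate and the x axis of jig, either way round below 0.1 rad and angle between plate's own z axis and vertical below 0.04 rad and contact force between the fingers and plate below 0.1 N and linear speed of plate below 0.02 m/s and value of joint clamp below 0.05 rad); the robot touches nothing.
It fails at once if The plate falls to the bench (height (world z) of plate below 0.025 m).
It fails at once if The plate is dropped or thrown (faster than 0.5 m/s with no finger on it) (linear speed of plate above 0.5 m/s and contact force between the fingers and plate below 0.05 N).
It fails at once if Another thing on the bench is shifted by more than 30 mm (distance of any of earmuffs, screwdriver, spanner, hammer, oil, chainring, partsbin from where it was at the start of the episode above 0.03 m).
It also fails if it takes over 69 s, if anything falls off the work surface, if the arm or the gripper's body presses on something with over 40 N, if the wrist force passes 120 N, or if a joint passes its speed limit or range.

## Robot

A 7-joint arm with a two-finger parallel gripper is mounted at the origin on the work surface. World frame = base frame: x ahead of the robot, y to its left, z up, the work surface at z = 0. Lengths are in m, angles in rad, forces in N, time in s.
With the tool pointing down it reaches from about 0.425 to 0.875 m from the base axis. Payload 4.7 kg.
Tool frame: the origin (TCP) lies between the finger pads; the fingertips stand 14 mm ahead of it and the grasp point (between the pads) lies 5 mm behind it; z points along the fingers, y is the line along which they close (so a half turn about z gives the same grasp; the last joint's range is limited). The gripper opens to 87 mm and grips with 3 to 60 N. Pads are 19 mm wide; open, the fingers measure 117 mm over their backs; the gripper's body (75 mm by 190 mm) begins 51 mm behind the grasp point.
Start: joints at [-1.249, 0.321, -0.07, 1.45, 0.023, 1.371, -0.057], TCP at [0.197, 0.619, 0.237] pointing down, gripper open.
Joint ranges: [-2.86, 2.86], [-0.3, 2.09], [-1.38, 1.24], [0.06, 2.45], [-1.56, 4.7], [0.09, 2.05], [-2.69, 2.69]. Speed limits (rad/s): [2.57, 2.57, 3.14, 3.14, 3.14, 3.14, 3.14].

## Interface

Orientations are given as a rotation vector (axis times angle).
In Python, from bench import ctrl gives the robot as it stands.
- The arm moves only by the tool step_arm, never from a script. Its argument "commands" is a list of rows, each an object with "travel": the shift along the tool's x, y, z in m, a list of three; "turn": the turn, a rotation vector about the tool's x, y, z in degrees, a list of three. A call has 1 to 5 rows; each row is the pose to reach, as a shift and turn from the pose commanded when the call began, along the tool's axes at that moment; what a row does not reach only later rows make up. A row lasts 1/10 s, in which the tool goes at most 50 mm and 8.59 degrees, less where a joint would pass 70% of its speed; a pose out of reach is approached as far as the arm can. A call with a gripper value outside its range is refused whole. "gripper" is the opening, from 0 (shut) to 1 (fully open), set as the call begins (left out, the last holds). The fingers move at their own pace and stop on an object; "force" is the grip in N (left out, the last holds). Time passes only in rows, so rows that repeat a pose let the fingers close. It gives the time, the measured TCP pose, the force, the opening and the grip force at its end, in the units of the state.
- ctrl.get_state(): the state, without advancing time (a new reading comes with each control period).
- ctrl.get_image(name): name is "scene" or "side" or "wrist"; returns the picture (420x560x3 uint8, red, green, blue); there is no depth.
- ctrl.camera_model(name): a dict with "fx", "fy", "cx", "cy" (pixels), "R" (3x3) and "t" (3): a world point X has camera coordinates R X + t; the wrist camera has in their place "T_tool_cam" (4x4, takes a point from camera to tool coordinates, whose origin is the TCP and whose axes are the flange's). Camera axes: x right, y down, z forward; pixel columns grow to the right and rows downward; lengths in m; the calibration is good to about 2 mm. A picture is of the moment at which its call begins: read the wrist's pose just before it. camera_model takes no time and is no camera call.
- ctrl.close_job(): hands the job in; it is judged then, once.
The state is a dict: "time": time; "joint_positions": joint angles; "qd": joint speeds; "joint_torque": joint torques, N m; "position": TCP position; "tool_rot": TCP orientation; "ft_force": force on the tool from outside, world axes, zero at the start; "torque": the same for the moment, N m; "grip_width": opening from 0.0 (shut) to 1.0 (fully open); "grip_force": force on a finger pad.
Only numpy, scipy, OpenCV 4.12 (cv2) and the standard library are available. Lean on these libraries where they do the work, as an engineer would, in place of code of your own. Each camera call takes 0.05 s, during which the arm holds its last target. There are 200 camera calls.

## Working session

There is one attempt and no reset: what is moved stays moved. The work goes in short steps, Python scripts to look and compute and a tool call to move; the robot and the scene stay as the last step left them, time stands still between calls to the robot, and variables do not carry over. Pictures are saved under pics/ and viewed, at most 11 in all, crops included, and the job is handed in when it is done.

Besides the shell and the picture viewer there is one more tool, called after ">>>" in YAML: its name, and indented under it one key for each argument. step_arm: Moves the arm, as the interface text tells. Its arguments: {"type":"object","properties":{"commands":{"type":"array"},"gripper":{"type":"number"},"force":{"type":"number"}},"required":["commands"]}

```bash
mkdir -p pics; ls
python3 - <<'E'
from bench import ctrl
import cv2,numpy as np
for n in("scene","side"):
    im=ctrl.get_image(n); cv2.imwrite(f"pics/{n}0.png",im[:,:,::-1])
    m=ctrl.camera_model(n); print(n,{k:np.round(v,4).tolist() for k,v in m.items()})
print(ctrl.camera_model("wrist")); s=ctrl.get_state(); print(s)
E
```

```text
pics
scene {'fx': 504.7792, 'fy': 504.7792, 'cx': 285.9833, 'cy': 211.6153, 'R': [[-0.6157, 0.788, 0.0064], [0.6055, 0.4783, -0.6362], [-0.5044, -0.3878, -0.7715]], 't': [0.2815, -0.2852, 1.6359]}
side {'fx': 465.5772, 'fy': 465.5772, 'cx': 278.1792, 'cy': 208.4025, 'R': [[0.9838, -0.1789, 0.0102], [-0.1257, -0.7298, -0.672], [0.1276, 0.6598, -0.7405]], 't': [-0.5043, 0.1376, 1.223]}
{'fx': 319.7897558719353, 'fy': 319.7897558719353, 'cx': 279.6032085571739, 'cy': 207.2888901932908, 'T_tool_cam': array([[-5.90317508e-04, -9.60399594e-01, -2.78625684e-01,
         7.84448234e-02],
       [ 9.99999826e-01, -5.65428070e-04, -1.69691881e-04,
        -1.04853370e-03],
       [ 5.42923064e-06, -2.78625736e-01,  9.60399760e-01,
        -1.48473375e-01],
       [ 0.00000000e+00,  0.00000000e+00,  0.00000000e+00,
         1.00000000e+00]])}
{'time': 0.1, 'joint_positions': array([-1.24887673,  0.32177836, -0.07009847,  1.45155399,  0.02263668,
        1.37079739, -0.05690602]), 'qd': array([ 0.00076873, -0.00161383, -0.00092139, -0.0021484 , -0.0010601 ,
        0.0004219 ,  0.00098059]), 'joint_torque': array([ 8.97156474e-05, -4.92569625e+01, -4.05466827e-01, -3.13399315e+01,
       -6.41133101e-02,  3.93633870e-02,  7.18418596e-05]), 'position': array([0.19684403, 0.61898257, 0.23555134]), 'tool_rot': array([-4.81527285e-01, -3.10432269e+00,  2.73945783e-03]), 'ft_force': array([ 0.70114767,  0.67076665, -0.14904876]), 'torque': array([-0.0005334 ,  0.00146536, -0.0114697 ]), 'grip_force': 0.0, 'grip_width': 0.9991347161209017}
```

View pics/scene0.png

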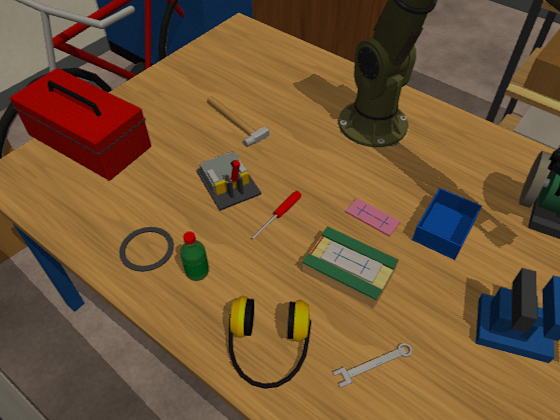

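View pics/side0.png

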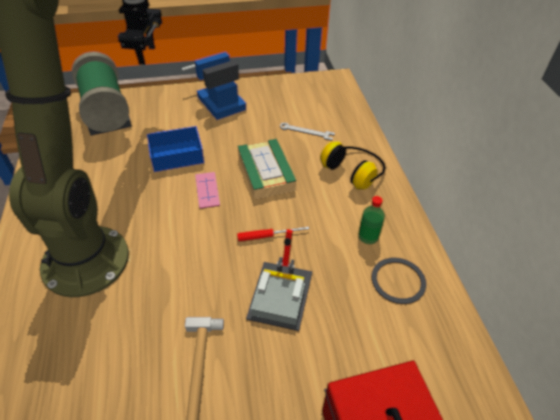

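```bash
python3 - <<'E'
import cv2,numpy as np
a=cv2.imread("pics/scene0.png");b=cv2.imread("pics/side0.png")
def c(i,x,y,w=100,h=75):return cv2.resize(i[y:y+h,x:x+w],(400,300),interpolation=cv2.INTER_CUBIC)
cv2.imwrite("pics/crop.png",np.vstack([np.hstack([c(a,300,225),c(a,185,145)]),np.hstack([c(b,220,135),c(b,235,225,120,110)])]))
E
cat > h.py <<'E'
from bench import ctrl
import cv2,numpy as np
from scipy.spatial.transform import Rotation as Ro
def cam(n,s=None):
    m=ctrl.camera_model(n)
    if n=="wrist":
        Rt=Ro.from_rotvec(s["tool_rot"]).as_matrix();T=m["T_tool_cam"]
        Rc=Rt@T[:3,:3];o=Rt@T[:3,3]+s["position"]
        return m,Rc.T,-Rc.T@o
    return m,np.array(m["R"]),np.array(m["t"])
def ray(n,u,v,z,s=None):
    m,R,t=cam(n,s);d=R.T@[(u-m["cx"])/m["fx"],(v-m["cy"])/m["fy"],1];o=-R.T@t
    return o+d*(z-o[2])/d[2]
def proj(n,X,s=None):
    m,R,t=cam(n,s);c=R@np.asarray(X)+t
    return np.array([m["fx"]*c[0]/c[2]+m["cx"],m["fy"]*c[1]/c[2]+m["cy"]])
E
```

```text
(no output)
```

View pics/crop.png

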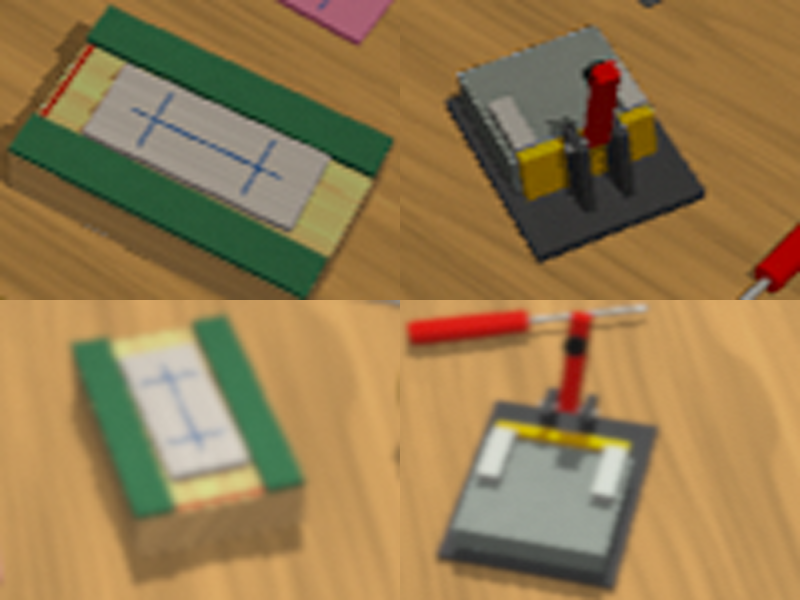

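Run:
```python
from h import *
S=lambda p,o,k:(o[0]+p[0]/k[0]-.0,o[1]+p[1]/k[1])
def show(name,n,pts,o,k,z):
    P=np.array([ray(n,*(np.array(S(p,o,k))),z) for p in pts]);print(name,np.round(P[:,:2],4).tolist(),"c",np.round(P.mean(0)[:2],4),"L",[round(float(np.linalg.norm(P[i]-P[i-1])),4) for i in range(len(P))]);return P
k4=(4,4)
o=(300,225)
B=show("board sc","scene",[(112,8),(8,150),(310,297),(392,140)],o,k4,.046)
P=show("plate sc","scene",[(122,65),(83,133),(292,230),(330,157)],o,k4,.046)
o=(220,135)
show("board si","side",[(137,215),(300,185),(228,18),(75,43)],o,k4,.046)
show("plate si","side",[(172,178),(248,163),(185,45),(122,58)],o,k4,.046)
o=(185,145)
show("bed sc","scene",[(60,78),(197,28)],o,k4,.04)
show("base sc","scene",[(143,260),(305,192)],o,k4,.008)
show("stop sc","scene",[(118,155),(252,108)],o,k4,.048)
o=(235,225);k=(400/120,300/110)
show("bed si","side",[(55,243),(203,256)],o,k,.04)
show("stop si","side",[(97,125),(230,143)],o,k,.048)
show("base si","side",[(38,257),(212,290),(257,128),(97,102)],o,k,.008)
```

```text
board sc [[0.4691, 0.1469], [0.5988, 0.16], [0.572, 0.3591], [0.4466, 0.3413]] c [0.5216 0.2518] L [0.1956, 0.1304, 0.2009, 0.1267]
plate sc [[0.5026, 0.1781], [0.5602, 0.1888], [0.5398, 0.3269], [0.481, 0.3178]] c [0.5209 0.2529] L [0.1413, 0.0585, 0.1396, 0.0595]
board si [[0.468, 0.1433], [0.5902, 0.1536], [0.572, 0.3504], [0.4474, 0.3403]] c [0.5194 0.2469] L [0.1981, 0.1226, 0.1976, 0.125]
plate si [[0.4989, 0.1767], [0.5569, 0.1829], [0.5326, 0.3234], [0.4815, 0.3162]] c [0.5175 0.2498] L [0.1405, 0.0584, 0.1425, 0.0517]
bed sc [[0.5069, -0.2764], [0.4068, -0.2335]] c [ 0.4569 -0.255 ] L [0.1088, 0.1088]
base sc [[0.5778, -0.1338], [0.4606, -0.0864]] c [ 0.5192 -0.1101] L [0.1265, 0.1265]
stop sc [[0.5411, -0.1862], [0.4493, -0.1429]] c [ 0.4952 -0.1645] L [0.1014, 0.1014]
bed si [[0.4034, -0.2531], [0.5022, -0.2829]] c [ 0.4528 -0.268 ] L [0.1032, 0.1032]
stop si [[0.4505, -0.1445], [0.5435, -0.1804]] c [ 0.497  -0.1624] L [0.0996, 0.0996]
base si [[0.3911, -0.2464], [0.5066, -0.2985], [0.5754, -0.1417], [0.4586, -0.091]] c [ 0.483  -0.1944] L [0.1695, 0.1267, 0.1712, 0.1273]
```

>>> step_arm:
  commands:
    - {"travel": [-0.042,-0.019,0],"turn": [0,0,8]}
    - {"travel": [-0.084,-0.038,0],"turn": [0,0,16]}
    - {"travel": [-0.126,-0.057,0],"turn": [0,0,24]}
    - {"travel": [-0.168,-0.076,0],"turn": [0,0,32]}
    - {"travel": [-0.21,-0.095,0],"turn": [0,0,40]}
  gripper: 0
  force: 30

```text
time: 0.6
position: [0.3693, 0.4636, 0.2362]
tool_rot: [-1.522, -2.748, 0.001]
ft_force: [0.5, 0.8, 0.1]
grip_width: 0.633
grip_force: 0.0
```

```bash
cat >> h.py <<'E'
def go(p,yaw,pitch=0):
    "tool-frame travel/turn to world TCP p with tool x at yaw deg, tool down"
    s=ctrl.get_state();R=Ro.from_rotvec(s["tool_rot"])
    T=Ro.from_euler("z",yaw,degrees=True)*Ro.from_euler("x",180,degrees=True)*Ro.from_euler("y",pitch,degrees=True)
    print("t",round(s["time"],2),"pos",np.round(s["position"],4),"F",np.round(s["ft_force"],1),"grip",round(s["grip_width"],3),round(s["grip_force"],1))
    print(" travel",np.round(R.inv().apply(np.asarray(p)-s["position"]),4),"turn",np.round((R.inv()*T).as_rotvec(degrees=True),2))
bc=np.array([.520,.2505]);by=97.3
def bd(x,y,z):
    a=np.radians(by);return np.array([*(bc+x*np.array([np.cos(a),np.sin(a)])+y*np.array([-np.sin(a),np.cos(a)])),z])
E
python3 -c "
from h import *
go(bd(.10,0,.20),by)
print(ray('scene',270,300,.05),ray('scene',195,270,.0))"
```

```text
t 0.6 pos [0.3693 0.4636 0.2362] F [0.5 0.8 0.1] grip 0.633 0.0
 travel [-0.1698  0.0565  0.0362] turn [-2.000e-02  2.000e-02  2.474e+01]
[0.72967666 0.1656493  0.05      ] [ 0.75881736 -0.05596909  0.        ]
```

>>> step_arm:
  commands:
    - {"travel": [-0.042,0.014,0.009],"turn": [0,0,6.2]}
    - {"travel": [-0.084,0.028,0.018],"turn": [0,0,12.4]}
    - {"travel": [-0.127,0.042,0.027],"turn": [0,0,18.6]}
    - {"travel": [-0.17,0.056,0.036],"turn": [0,0,24.7]}
    - {"travel": [-0.17,0.056,0.036],"turn": [0,0,24.7]}

```text
time: 1.1
position: [0.5119, 0.3434, 0.1987]
tool_rot: [2.081, 2.347, -0.006]
ft_force: [1.3, -1.0, -0.5]
grip_width: 0.17
grip_force: 0.0
```

Run:
```python
from h import *
go(bd(.10,0,.10),by)
s=ctrl.get_state();im=ctrl.get_image("wrist");cv2.imwrite("pics/w1.png",im[:,:,::-1]);np.save("w1.npy",np.r_[s["position"],s["tool_rot"]])
for X in [bd(.1,.065,.046),bd(.1,-.065,.046),bd(-.1,.065,.046),bd(-.1,-.065,.046)]: print(proj("wrist",X,s).round(1))
```

```text
t 1.1 pos [0.5119 0.3434 0.1987] F [ 1.3 -1.  -0.5] grip 0.17 0.0
 travel [ 0.0075 -0.0039  0.0987] turn [ 0.03  0.36 -0.42]
[210.6 189. ]
[345.4 188. ]
[222.7 359.6]
[336.5 358.8]
```

View pics/w1.png

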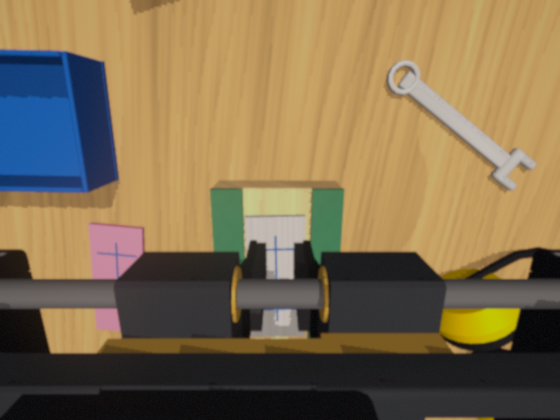

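```bash
cat >> h.py <<'E'
def inb(p):
    a=np.radians(by);d=np.asarray(p)[:2]-bc;return np.round([d@[np.cos(a),np.sin(a)],d@[-np.sin(a),np.cos(a)]],4)
E
python3 - <<'E'
from h import *
w=np.load("w1.npy");s=dict(position=w[:3],tool_rot=w[3:])
for u,v in [(212,188),(342,188),(243,189),(311,189),(244,217),(304,217)]: print(inb(ray("wrist",u,v,.046,s)))
E
```

```text
[0.101  0.0635]
[ 0.1    -0.0618]
[0.0998 0.0337]
[ 0.0993 -0.0319]
[0.0713 0.0339]
[ 0.0709 -0.0255]
```

>>> step_arm:
  commands:
    - {"travel": [0.004,-0.002,0.035],"turn": [0,0.2,-0.4]}
    - {"travel": [0.0075,-0.003,0.07],"turn": [0,0.3,-0.4]}
    - {"travel": [0.0075,-0.003,0.1],"turn": [0,0.3,-0.4]}
    - {"travel": [0.0075,-0.003,0.1],"turn": [0,0.3,-0.4]}

```text
time: 1.55
position: [0.4983, 0.3582, 0.0958]
tool_rot: [-2.052, -2.371, 0.009]
ft_force: [0.1, -0.3, -0.2]
grip_width: 0.006
grip_force: 0.0
```

```bash
python3 -c "
from h import *
go(bd(.10,0,.056),by);print(inb(ctrl.get_state()['position']))"
```

```text
t 1.55 pos [0.4983 0.3582 0.0958] F [ 0.1 -0.3 -0.2] grip 0.006 0.0
 travel [-0.0098  0.0081  0.0397] turn [-0.49 -0.06  0.95]
[0.1096 0.0079]
```

>>> step_arm:
  commands:
    - {"travel": [-0.006,0.007,0.0],"turn": [-0.5,0,0.9]}
    - {"travel": [-0.008,0.007,0.02],"turn": [-0.5,0,0.9]}
    - {"travel": [-0.008,0.007,0.037],"turn": [-0.5,0,0.9]}
    - {"travel": [-0.008,0.007,0.039],"turn": [-0.5,0,0.9]}
    - {"travel": [-0.008,0.007,0.039],"turn": [-0.5,0,0.9]}

```text
time: 2.05
position: [0.5116, 0.3526, 0.0632]
tool_rot: [2.077, 2.354, 0.019]
ft_force: [0.3, 0.0, 0.3]
grip_width: 0.009
grip_force: 0.0
```

```bash
python3 -c "
from h import *
go(bd(.005,0,.056),by);print(inb(ctrl.get_state()['position']))"
```

```text
t 2.05 pos [0.5116 0.3526 0.0632] F [0.3 0.  0.3] grip 0.009 0.0
 travel [-0.0974 -0.0045  0.0065] turn [ 0.61 -0.37 -0.15]
[ 0.1023 -0.0047]
```

>>> step_arm:
  commands:
    - {"travel": [0,0,0],"turn": [0,0,0]}
    - {"travel": [0,0,0],"turn": [0,0,0]}
    - {"travel": [0,0,0],"turn": [0,0,0]}

```text
time: 2.35
position: [0.5111, 0.3524, 0.0626]
tool_rot: [2.077, 2.355, 0.018]
ft_force: [0.7, 0.1, -0.0]
grip_width: 0.003
grip_force: 0.0
```

```bash
python3 -c "
from h import *
go(bd(.005,0,.056),by);print(inb(ctrl.get_state()['position']))"
```

```text
t 2.35 pos [0.5111 0.3524 0.0626] F [ 0.7  0.1 -0. ] grip 0.003 0.0
 travel [-0.0973 -0.004   0.0059] turn [ 0.58 -0.36 -0.13]
[ 0.1022 -0.0042]
```

>>> step_arm:
  commands:
    - {"travel": [0,-0.004,0.005],"turn": [0.5,-0.3,0]}
    - {"travel": [-0.01,-0.004,0.005],"turn": [0.5,-0.3,0]}
    - {"travel": [-0.018,-0.004,0.005],"turn": [0.5,-0.3,0]}
    - {"travel": [-0.024,-0.004,0.005],"turn": [0.5,-0.3,0]}
    - {"travel": [-0.03,-0.004,0.005],"turn": [0.5,-0.3,0]}

```text
time: 2.85
position: [0.5107, 0.3208, 0.0564]
tool_rot: [-2.079, -2.355, -0.0]
ft_force: [0.2, 0.3, 0.3]
grip_width: 0.005
grip_force: 0.2
```

```bash
python3 -c "
from h import *
go(bd(.005,0,.056),by);print(inb(ctrl.get_state()['position']))"
```

```text
t 2.85 pos [0.5107 0.3208 0.0564] F [0.2 0.3 0.3] grip 0.005 0.2
 travel [-0.0659  0.0005  0.0004] turn [ 0.01 -0.01 -0.19]
[0.0709 0.0002]
```

>>> step_arm:
  commands:
    - {"travel": [-0.007,0,0],"turn": [0,0,0]}
    - {"travel": [-0.014,0,0],"turn": [0,0,0]}
    - {"travel": [-0.021,0,0],"turn": [0,0,0]}
    - {"travel": [-0.028,0,0],"turn": [0,0,0]}
    - {"travel": [-0.035,0,0],"turn": [0,0,0]}

```text
time: 3.35
position: [0.515, 0.2865, 0.0564]
tool_rot: [-2.078, -2.356, -0.0]
ft_force: [0.3, 1.1, -0.1]
grip_width: 0.006
grip_force: 0.3
```

>>> step_arm:
  commands:
    - {"travel": [-0.006,0,0],"turn": [0,0,0]}
    - {"travel": [-0.012,0,0],"turn": [0,0,0]}
    - {"travel": [-0.018,0,0],"turn": [0,0,0]}
    - {"travel": [-0.023,0,0],"turn": [0,0,0]}
    - {"travel": [-0.023,0,0],"turn": [0,0,0]}

```text
time: 3.85
position: [0.518, 0.2631, 0.0564]
tool_rot: [2.079, 2.354, -0.0]
ft_force: [-0.2, 0.4, 0.5]
grip_width: 0.004
grip_force: 0.0
```

Run:
```python
from h import *
go(bd(.005,0,.056),by);print(inb(ctrl.get_state()['position']))
a=ctrl.get_image("scene");b=ctrl.get_image("side")
c=lambda i,x,y,w=100,h=75:cv2.resize(i[y:y+h,x:x+w,::-1],(400,300),interpolation=cv2.INTER_CUBIC)
cv2.imwrite("pics/crop2.png",np.hstack([c(a,295,215),c(b,220,135)]))
```

```text
t 3.85 pos [0.518  0.2631 0.0564] F [-0.2  0.4  0.5] grip 0.004 0.0
 travel [-0.0077  0.0004  0.0004] turn [ 0.    0.03 -0.2 ]
[0.0127 0.0004]
```

View pics/crop2.png

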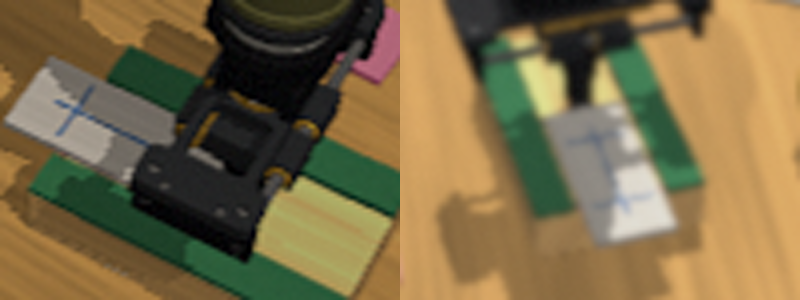

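Run:
```python
from h import *
for n,u,v in [("scene",307.5,229.25),("scene",296.25,245.5),("side",220+198/4,135+245/4),("side",220+278/4,135+226/4)]: print(inb(ray(n,u,v,.046)))
```

```text
[-0.1382  0.0299]
[-0.1374 -0.0296]
[-0.1413  0.0318]
[-0.1401 -0.0286]
```

>>> step_arm:
  commands:
    - {"travel": [-0.003,0,0],"turn": [0,0,0]}
    - {"travel": [-0.006,0,0],"turn": [0,0,0]}
    - {"travel": [-0.006,0,0],"turn": [0,0,0]}
    - {"travel": [0.004,0,0],"turn": [0,0,0]}
    - {"travel": [0.004,0,-0.02],"turn": [0,0,0]}

```text
time: 4.45
position: [0.5147, 0.2693, 0.074]
tool_rot: [-2.075, -2.356, 0.007]
ft_force: [-0.5, 0.5, -0.1]
grip_width: 0.007
grip_force: 0.0
```

>>> step_arm:
  commands:
    - {"travel": [0,0,-0.025],"turn": [0,0,0]}
    - {"travel": [-0.04,0,-0.035],"turn": [0,0,0]}
    - {"travel": [-0.08,0,-0.035],"turn": [0,0,0]}
    - {"travel": [-0.115,0,-0.035],"turn": [0,0,0]}
    - {"travel": [-0.145,0,-0.035],"turn": [0,0,0]}
  gripper: 1

```text
time: 4.95
position: [0.5356, 0.123, 0.1117]
tool_rot: [2.079, 2.355, 0.001]
ft_force: [0.9, 0.4, -0.2]
grip_width: 0.373
grip_force: 0.0
```

Run:
```python
from h import *
go(bd(-.122,0,.12),by);print(inb(ctrl.get_state()['position']))
```

```text
t 4.95 pos [0.5356 0.123  0.1117] F [ 0.9  0.4 -0.2] grip 0.373 0.0
 travel [ 0.0064  0.0007 -0.0083] turn [ 0.04 -0.   -0.16]
[-0.1284  0.0007]
```

>>> step_arm:
  commands:
    - {"travel": [0.003,0,0],"turn": [0,0,0]}
    - {"travel": [0.006,0,0],"turn": [0,0,0]}
    - {"travel": [0.006,0,0],"turn": [0,0,0]}
    - {"travel": [0.006,0,0],"turn": [0,0,0]}
    - {"travel": [0.006,0,0],"turn": [0,0,0]}

```text
time: 5.45
position: [0.5344, 0.1315, 0.1112]
tool_rot: [-2.076, -2.358, 0.0]
ft_force: [1.0, -0.3, 0.3]
grip_width: 0.836
grip_force: 0.0
```

Run:
```python
from h import *
go(bd(-.122,0,.048),by);s=ctrl.get_state();print(inb(s['position']))
a=ctrl.get_image("wrist");b=ctrl.get_image("side")
cv2.imwrite("pics/c3.png",np.hstack([cv2.resize(a[:,:,::-1],(400,300)),cv2.resize(b[135:210,220:320,::-1],(400,300),interpolation=cv2.INTER_CUBIC)]))
np.save("w2.npy",np.r_[s["position"],s["tool_rot"]])
```

```text
t 5.45 pos [0.5344 0.1315 0.1112] F [ 1.  -0.3  0.3] grip 0.836 0.0
 travel [-0.0022  0.0009  0.0632] turn [-0.01 -0.01 -0.02]
[-0.1198  0.0009]
```

View pics/c3.png

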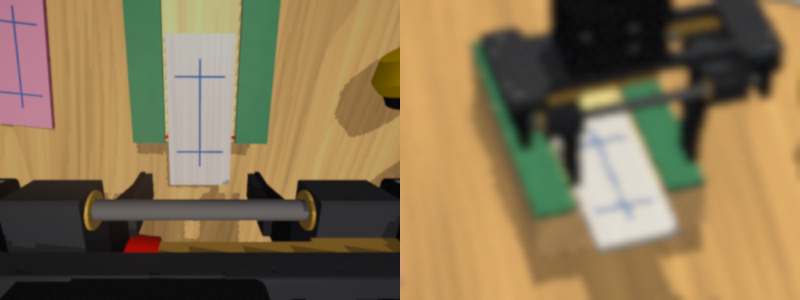

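Run:
```python
from h import *
w=np.load("w2.npy");s=dict(position=w[:3],tool_rot=w[3:])
for u,v in [(167,34),(235,34),(169,185),(231,184),(133,142),(267,142)]: print(inb(ray("wrist",u*1.4,v*1.4,.046,s)))
```

```text
[-0.0044  0.0309]
[-0.0045 -0.027 ]
[-0.1448  0.0346]
[-0.1437 -0.0287]
[-0.0993  0.0677]
[-0.0994 -0.0619]
```

>>> step_arm:
  commands:
    - {"travel": [-0.002,0.001,0],"turn": [0,0,0]}
    - {"travel": [-0.002,0.001,0],"turn": [0,0,0]}

```text
time: 5.75
position: [0.536, 0.1281, 0.1113]
tool_rot: [2.079, 2.355, -0.0]
ft_force: [0.3, -0.5, -0.5]
grip_width: 0.99
grip_force: 0.0
```

>>> step_arm:
  commands:
    - {"travel": [0,-0.002,0.02],"turn": [0,0,0]}
    - {"travel": [0,-0.002,0.04],"turn": [0,0,0]}
    - {"travel": [0,-0.002,0.06],"turn": [0,0,0]}
    - {"travel": [0,-0.002,0.073],"turn": [0,0,0]}
    - {"travel": [0,-0.002,0.073],"turn": [0,0,0]}

```text
time: 6.25
position: [0.5323, 0.1276, 0.0365]
tool_rot: [-2.077, -2.354, 0.005]
ft_force: [0.2, -0.2, -0.1]
grip_width: 1.0
grip_force: 0.0
```

Run:
```python
from h import *
go(bd(-.122,0.002,.038),by);s=ctrl.get_state();print(inb(s['position']))
```

```text
t 6.25 pos [0.5323 0.1276 0.0365] F [ 0.2 -0.2 -0.1] grip 1.0 0.0
 travel [ 0.0015  0.0014 -0.0015] turn [-0.21  0.05 -0.14]
[-0.1235  0.0034]
```

Close with high force.

>>> step_arm:
  commands:
    - {"travel": [0,0,-0.001],"turn": [0,0,0]}
    - {"travel": [0,0,-0.001],"turn": [0,0,0]}
    - {"travel": [0,0,-0.001],"turn": [0,0,0]}
    - {"travel": [0,0,-0.001],"turn": [0,0,0]}
    - {"travel": [0,0,-0.001],"turn": [0,0,0]}
  gripper: 0.6
  force: 55

```text
time: 6.75
position: [0.5343, 0.1283, 0.0399]
tool_rot: [2.078, 2.356, 0.002]
ft_force: [0.4, -0.8, 1.9]
grip_width: 0.675
grip_force: 55.0
```

>>> step_arm:
  commands:
    - {"travel": [0,0,0],"turn": [0,0,0]}
    - {"travel": [0,0,0],"turn": [0,0,0]}
    - {"travel": [0,0,0],"turn": [0,0,0]}

```text
time: 7.05
position: [0.5343, 0.1283, 0.0398]
tool_rot: [2.078, 2.356, 0.002]
ft_force: [0.6, 0.8, 4.1]
grip_width: 0.677
grip_force: 55.0
```

Run:
```python
from h import *
go(bd(-.122,0.002,.12),by);s=ctrl.get_state();print(inb(s['position']))
```

```text
t 7.05 pos [0.5343 0.1283 0.0398] F [0.6 0.8 4.1] grip 0.677 55.0
 travel [ 0.001  -0.0005 -0.0802] turn [ 0.06 -0.02 -0.14]
[-0.123   0.0014]
```

>>> step_arm:
  commands:
    - {"travel": [0,0,-0.01],"turn": [0,0,0]}
    - {"travel": [0,0,-0.03],"turn": [0,0,0]}
    - {"travel": [0,0,-0.06],"turn": [0,0,0]}
    - {"travel": [0,0,-0.09],"turn": [0,0,0]}
    - {"travel": [0,0,-0.12],"turn": [0,0,0]}

```text
time: 7.55
position: [0.5331, 0.1278, 0.1604]
tool_rot: [-2.078, -2.355, 0.002]
ft_force: [0.1, 0.6, -1.6]
grip_width: 0.677
grip_force: 55.0
```

>>> step_arm:
  commands:
    - {"travel": [0,0,-0.03],"turn": [0,0,0]}
    - {"travel": [0,0,-0.06],"turn": [0,0,0]}
    - {"travel": [0,0,-0.09],"turn": [0,0,0]}
    - {"travel": [0,0,-0.11],"turn": [0,0,0]}
    - {"travel": [0,0,-0.11],"turn": [0,0,0]}

```text
time: 8.05
position: [0.5351, 0.1283, 0.2725]
tool_rot: [2.077, 2.354, 0.007]
ft_force: [0.4, 0.4, -1.8]
grip_width: 0.679
grip_force: 55.0
```

```bash
cat >> h.py <<'E'
jc=np.array([.474,-.216]);jy=66.4
def jg(x,y,z):
    a=np.radians(jy);return np.array([*(jc+x*np.array([np.cos(a),np.sin(a)])+y*np.array([-np.sin(a),np.cos(a)])),z])
def inj(p):
    a=np.radians(jy);d=np.asarray(p)[:2]-jc;return np.round([d@[np.cos(a),np.sin(a)],d@[-np.sin(a),np.cos(a)]],4)
E
python3 - <<'E'
from h import *
go(jg(-.088,0,.27),jy);print(np.round(jg(-.088,0,.27),3))
s=ctrl.get_state()
a=ctrl.get_image("wrist");b=ctrl.get_image("side")
cv2.imwrite("pics/c4.png",np.hstack([cv2.resize(a[:,:,::-1],(400,300)),cv2.resize(b[70:220,190:390,::-1],(400,300),interpolation=cv2.INTER_CUBIC)]))
E
```

```text
t 8.05 pos [0.5351 0.1283 0.2725] F [ 0.4  0.4 -1.8] grip 0.679 55.0
 travel [-0.4096 -0.1485  0.0012] turn [ 0.26 -0.16 30.75]
[ 0.439 -0.297  0.27 ]
```

View pics/c4.png

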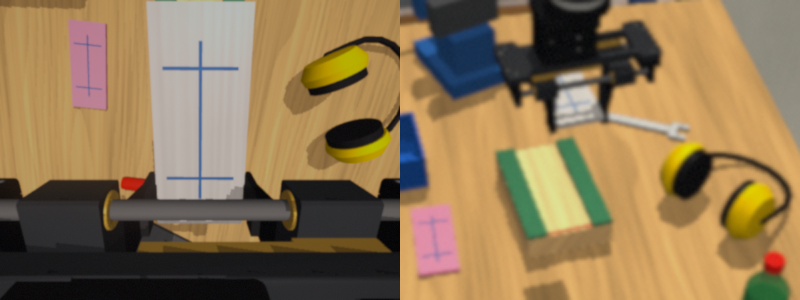

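Run:
```python
from h import *
m=ctrl.camera_model("wrist");T=np.linalg.inv(m["T_tool_cam"])
for pit in (0,2,4,-2):
  for x,y in((.118,.03),(.118,-.03),(.1,0),(.03,0.012)):
    X=np.array([x,y,-.008+np.tan(np.radians(pit))*x,1]);c=T@X
    print(pit,x,y,np.round([(m["fx"]*c[0]/c[2]+m["cx"])/1.4,(m["fy"]*c[1]/c[2]+m["cy"])/1.4],1))
```

```text
0 0.118 0.03 [259.3   1.5]
0 0.118 -0.03 [148.2   1.6]
0 0.1 0 [203.6  38. ]
0 0.03 0.012 [221.7 156.4]
2 0.118 0.03 [257.5   4. ]
2 0.118 -0.03 [149.8   4. ]
2 0.1 0 [203.5  39.1]
2 0.03 0.012 [221.5 155.9]
4 0.118 0.03 [255.7   6.3]
4 0.118 -0.03 [151.3   6.4]
4 0.1 0 [203.4  40.2]
4 0.03 0.012 [221.4 155.4]
-2 0.118 0.03 [261.3  -1.2]
-2 0.118 -0.03 [146.4  -1.1]
-2 0.1 0 [203.7  36.8]
-2 0.03 0.012 [221.8 156.9]
```

>>> step_arm:
  commands:
    - {"travel": [-0.028,-0.01,0],"turn": [0,0,2]}
    - {"travel": [-0.056,-0.02,0],"turn": [0,0,4]}
    - {"travel": [-0.084,-0.03,0],"turn": [0,0,6]}
    - {"travel": [-0.112,-0.04,0],"turn": [0,0,8]}
    - {"travel": [-0.14,-0.05,0],"turn": [0,0,10]}

```text
time: 8.65
position: [0.5007, -0.0202, 0.2692]
tool_rot: [-2.28, -2.16, -0.0]
ft_force: [0.2, -0.4, -1.5]
grip_width: 0.678
grip_force: 55.0
```

Run:
```python
from h import *
go(jg(-.088,0,.27),jy)
```

```text
t 8.65 pos [ 0.5007 -0.0202  0.2692] F [ 0.2 -0.4 -1.5] grip 0.678 55.0
 travel [-0.2794 -0.0469 -0.0009] turn [-1.00e-02 -2.00e-02  2.05e+01]
```

>>> step_arm:
  commands:
    - {"travel": [-0.028,-0.005,0],"turn": [0,0,2]}
    - {"travel": [-0.056,-0.01,0],"turn": [0,0,4]}
    - {"travel": [-0.084,-0.014,0],"turn": [0,0,6]}
    - {"travel": [-0.112,-0.019,0],"turn": [0,0,8]}
    - {"travel": [-0.14,-0.024,0],"turn": [0,0,10]}

```text
time: 9.15
position: [0.4702, -0.1579, 0.2694]
tool_rot: [2.458, 1.956, 0.0]
ft_force: [-0.4, 0.8, -0.7]
grip_width: 0.678
grip_force: 55.0
```

Run:
```python
from h import *
go(jg(-.088,0,.27),jy)
```

```text
t 9.15 pos [ 0.4702 -0.1579  0.2694] F [-0.4  0.8 -0.7] grip 0.678 55.0
 travel [-0.1423  0.0006 -0.0006] turn [ 1.00e-02 -1.00e-02  1.06e+01]
```

Run:
```python
from h import *
go(jg(-.06,-.1,.25),jy)
```

```text
t 9.15 pos [ 0.4702 -0.1579  0.2694] F [-0.4  0.8 -0.7] grip 0.678 55.0
 travel [-0.1332  0.104   0.0194] turn [ 1.00e-02 -1.00e-02  1.06e+01]
```

>>> step_arm:
  commands:
    - {"travel": [-0.026,0.021,0.0],"turn": [0,0,2]}
    - {"travel": [-0.053,0.042,0.0],"turn": [0,0,4]}
    - {"travel": [-0.08,0.062,0.0],"turn": [0,0,6.5]}
    - {"travel": [-0.107,0.083,0.0],"turn": [0,0,9]}
    - {"travel": [-0.133,0.104,0.0],"turn": [0,0,10.6]}

```text
time: 9.65
position: [0.5428, -0.3107, 0.2692]
tool_rot: [2.628, 1.721, -0.001]
ft_force: [-0.1, 0.9, -0.8]
grip_width: 0.679
grip_force: 55.0
```

>>> step_arm:
  commands:
    - {"travel": [0,0,0],"turn": [0,0,0]}
    - {"travel": [0,0,0],"turn": [0,0,0]}
    - {"travel": [0,0,0],"turn": [0,0,0]}

```text
time: 9.95
position: [0.5424, -0.3078, 0.2692]
tool_rot: [-2.625, -1.724, -0.0]
ft_force: [0.6, -0.0, -1.1]
grip_width: 0.678
grip_force: 55.0
```

Run:
```python
from h import *
go(jg(-.088,0,.25),jy)
s=ctrl.get_state();np.save("w3.npy",np.r_[s["position"],s["tool_rot"]])
a=ctrl.get_image("wrist");cv2.imwrite("pics/w3.png",cv2.resize(a[0:300,0:400,::-1],(800,600),interpolation=cv2.INTER_CUBIC))
```

```text
t 9.95 pos [ 0.5424 -0.3078  0.2692] F [ 0.6 -0.  -1.1] grip 0.678 55.0
 travel [-0.0309 -0.0995  0.0192] turn [-0.04 -0.04  0.2 ]
```

View pics/w3.png

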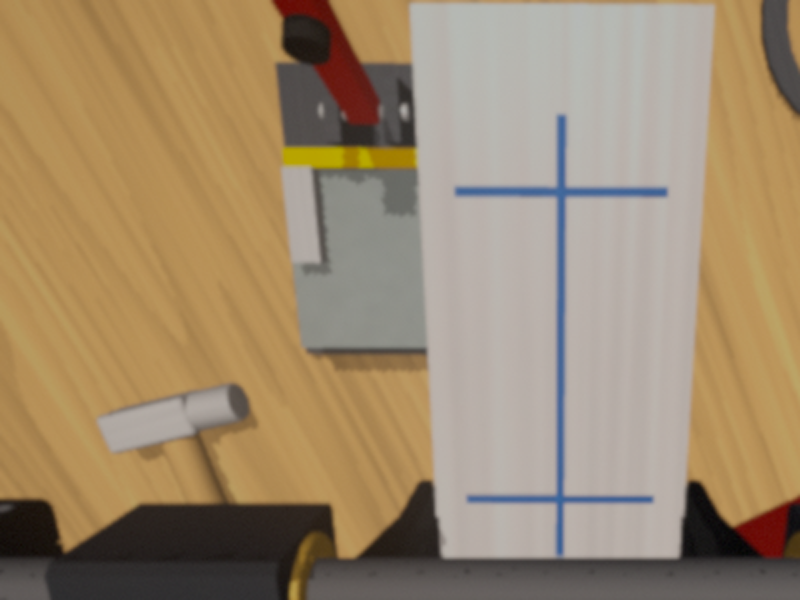

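Run:
```python
from h import *
w=np.load("w3.npy");s=dict(position=w[:3],tool_rot=w[3:]);print("tcp",inj(w[:3]))
for n,u,v,z in [("bed corner (-.05,.055)",306,350,.04),("bed edge x-.05",427,349,.04),("stop foot",330,169,.04),("stop foot",416,169,.04),("stop top",284,166,.048),("stop top",416,166,.048),("guide inner top far",313,165,.052),("guide inner end top",321,263,.052),("guide inner end bot",323,264,.04),("guide outer end top",292,263,.052),("arm pivot",362,120,.07)]: print(n,inj(ray("wrist",u/2,v/2,z,s)))
a=ray("wrist",306/2,350/2,.04,s);b=ray("wrist",427/2,349/2,.04,s);print(np.degrees(np.arctan2(*(b-a)[1::-1]))+90)
a=ray("wrist",321/2,263/2,.052,s);b=ray("wrist",313/2,165/2,.052,s);print(np.degrees(np.arctan2(*(b-a)[1::-1])))
```

```text
tcp [-0.0568 -0.0994]
bed corner (-.05,.055) [-0.0514  0.0541]
bed edge x-.05 [-0.0505 -0.0183]
stop foot [0.05   0.0299]
stop foot [ 0.0502 -0.0177]
stop top [0.0508 0.052 ]
stop top [ 0.051  -0.0195]
guide inner top far [0.051  0.0348]
guide inner end top [-0.0001  0.0356]
guide inner end bot [-0.0012  0.0389]
guide outer end top [-0.0001  0.0518]
arm pivot [0.0705 0.0016]
67.06121019722876
65.42555654934175
```

>>> step_arm:
  commands:
    - {"travel": [-0.006,-0.025,0],"turn": [0,0,0]}
    - {"travel": [-0.012,-0.05,0],"turn": [0,0,0]}
    - {"travel": [-0.018,-0.075,0],"turn": [0,0,0]}
    - {"travel": [-0.026,-0.0995,0],"turn": [0,0,0.2]}
    - {"travel": [-0.026,-0.0995,0],"turn": [0,0,0.2]}

```text
time: 10.5
position: [0.438, -0.2924, 0.2699]
tool_rot: [-2.628, -1.718, -0.005]
ft_force: [-0.5, 0.3, -0.3]
grip_width: 0.68
grip_force: 55.0
```

>>> step_arm:
  commands:
    - {"travel": [0,0,0.03],"turn": [0,0,0]}
    - {"travel": [0,0,0.06],"turn": [0,0,0]}
    - {"travel": [0,0,0.09],"turn": [0,0,0]}
    - {"travel": [0,0,0.12],"turn": [0,0,0]}
    - {"travel": [0,0,0.15],"turn": [0,0,0]}

```text
time: 11.0
position: [0.4421, -0.2916, 0.1185]
tool_rot: [2.627, 1.722, 0.003]
ft_force: [0.0, -1.6, -2.4]
grip_width: 0.68
grip_force: 55.0
```

>>> step_arm:
  commands:
    - {"travel": [0,0,0.02],"turn": [0,0,0]}
    - {"travel": [0,0,0.04],"turn": [0,0,0]}
    - {"travel": [0,0,0.04],"turn": [0,0,0]}
    - {"travel": [0,0,0.04],"turn": [0,0,0]}

```text
time: 11.4
position: [0.4416, -0.2923, 0.0797]
tool_rot: [2.628, 1.721, 0.001]
ft_force: [-0.6, -0.4, -1.1]
grip_width: 0.678
grip_force: 55.0
```

Run:
```python
from h import *
go(jg(-.082,0,.06),jy);s=ctrl.get_state();print(inj(s["position"]))
np.save("w4.npy",np.r_[s["position"],s["tool_rot"]])
a=ctrl.get_image("wrist");b=ctrl.get_image("side")
cv2.imwrite("pics/c5.png",np.hstack([cv2.resize(a[0:300,80:480,::-1],(400,300)),cv2.resize(b[225:335,235:355,::-1],(400,300),interpolation=cv2.INTER_CUBIC)]))
```

```text
t 11.4 pos [ 0.4416 -0.2923  0.0797] F [-0.6 -0.4 -1.1] grip 0.678 55.0
 travel [ 0.0009 -0.0008  0.0197] turn [ 0.01 -0.01  0.02]
[-0.0829 -0.0008]
```

View pics/c5.png

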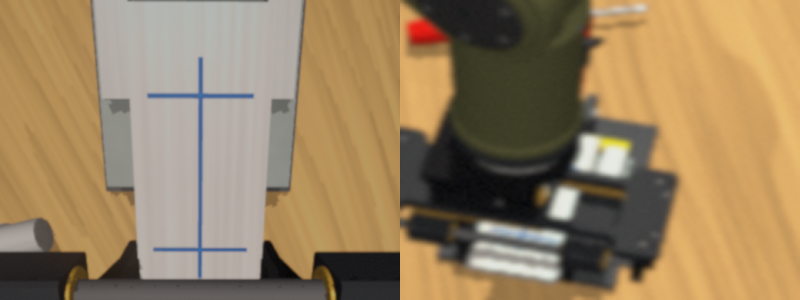

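>>> step_arm:
  commands:
    - {"travel": [0,-0.0015,0.01],"turn": [0,0,0]}
    - {"travel": [0,-0.0015,0.02],"turn": [0,0,0]}
    - {"travel": [0,-0.0015,0.028],"turn": [0,0,0]}
    - {"travel": [0,-0.0015,0.034],"turn": [0,0,0]}
    - {"travel": [0,-0.0015,0.034],"turn": [0,0,0]}

```text
time: 12.0
position: [0.4388, -0.2917, 0.0441]
tool_rot: [-2.628, -1.718, 0.002]
ft_force: [0.9, 0.2, -0.5]
grip_width: 0.685
grip_force: 55.0
```

>>> step_arm:
  commands:
    - {"travel": [0,0,0.002],"turn": [0,0,0]}
    - {"travel": [0,0,0.004],"turn": [0,0,0]}
    - {"travel": [0,0,0.004],"turn": [0,0,0]}

```text
time: 12.3
position: [0.4396, -0.2921, 0.0412]
tool_rot: [-2.629, -1.719, -0.0]
ft_force: [0.0, 0.8, -1.5]
grip_width: 0.676
grip_force: 55.0
```

Run:
```python
from h import *
go(jg(-.069,0,.04),jy);s=ctrl.get_state();print(inj(s["position"]))
```

```text
t 12.3 pos [ 0.4396 -0.2921  0.0412] F [ 0.   0.8 -1.5] grip 0.676 55.0
 travel [0.0145 0.001  0.0012] turn [-0.   -0.01 -0.04]
[-0.0835  0.001 ]
```

>>> step_arm:
  commands:
    - {"travel": [0.004,0,0.001],"turn": [0,0,0]}
    - {"travel": [0.008,0,0.001],"turn": [0,0,0]}
    - {"travel": [0.011,0,0.001],"turn": [0,0,0]}
    - {"travel": [0.011,0,0.001],"turn": [0,0,0]}

```text
time: 12.7
position: [0.4446, -0.2812, 0.0404]
tool_rot: [-2.628, -1.721, -0.001]
ft_force: [0.3, -0.2, -0.8]
grip_width: 0.675
grip_force: 55.0
```

>>> step_arm:
  commands:
    - {"travel": [0.001,0,0],"turn": [0,0,0]}
    - {"travel": [0.002,0,0],"turn": [0,0,0]}
    - {"travel": [0.002,0,0],"turn": [0,0,0]}

```text
time: 13.0
position: [0.4449, -0.2801, 0.0403]
tool_rot: [-2.629, -1.719, -0.0]
ft_force: [-0.6, -0.0, -0.3]
grip_width: 0.672
grip_force: 55.0
```

Run:
```python
from h import *
go(jg(-.069,0,.04),jy);s=ctrl.get_state();print(inj(s["position"]))
```

```text
t 13.0 pos [ 0.4449 -0.2801  0.0403] F [-0.6 -0.  -0.3] grip 0.672 55.0
 travel [0.0014 0.001  0.0003] turn [ 0.01 -0.01 -0.03]
[-0.0704  0.001 ]
```

>>> step_arm:
  commands:
    - {"travel": [0.001,0,0.0005],"turn": [0,0,0]}
    - {"travel": [0.002,0,0.0005],"turn": [0,0,0]}
    - {"travel": [0.002,0,0.0005],"turn": [0,0,0]}

```text
time: 13.3
position: [0.4457, -0.2786, 0.04]
tool_rot: [2.629, 1.719, 0.0]
ft_force: [0.2, -0.1, 0.5]
grip_width: 0.679
grip_force: 55.0
```

>>> step_arm:
  commands:
    - {"travel": [0.001,0,0],"turn": [0,0,0]}
    - {"travel": [0.001,0,0],"turn": [0,0,0]}

```text
time: 13.5
position: [0.4462, -0.2777, 0.04]
tool_rot: [2.629, 1.719, 0.0]
ft_force: [-0.4, -0.5, 1.8]
grip_width: 0.683
grip_force: 55.0
```

Run:
```python
from h import *
go(jg(-.069,0,.04),jy);s=ctrl.get_state();print(inj(s["position"]))
```

```text
t 13.5 pos [ 0.4462 -0.2777  0.04  ] F [-0.4 -0.5  1.8] grip 0.683 55.0
 travel [-0.0014  0.0008 -0.    ] turn [ 0.03  0.01 -0.04]
[-0.0676  0.0008]
```

>>> step_arm:
  commands:
    - {"travel": [0.001,0,0],"turn": [0,0,0]}
    - {"travel": [0.001,0,0],"turn": [0,0,0]}

```text
time: 13.7
position: [0.4462, -0.2776, 0.04]
tool_rot: [2.629, 1.718, -0.001]
ft_force: [-0.7, -3.9, 1.2]
grip_width: 0.674
grip_force: 55.0
```

>>> step_arm:
  commands:
    - {"travel": [0.001,0,0],"turn": [0,0,0]}
    - {"travel": [0.001,0,0],"turn": [0,0,0]}

```text
time: 13.9
position: [0.4463, -0.2776, 0.04]
tool_rot: [2.628, 1.717, -0.003]
ft_force: [-1.3, -6.6, 0.8]
grip_width: 0.675
grip_force: 55.0
```

Run:
```python
from h import *
go(jg(-.069,0,.04),jy);s=ctrl.get_state();print(inj(s["position"]))
```

```text
t 13.9 pos [ 0.4463 -0.2776  0.04  ] F [-1.3 -6.6  0.8] grip 0.675 55.0
 travel [-0.0015  0.0008 -0.    ] turn [ 0.05  0.15 -0.08]
[-0.0675  0.0008]
```

>>> step_arm:
  commands:
    - {"travel": [-0.002,0,0],"turn": [0,0,0]}
    - {"travel": [-0.002,0,0],"turn": [0,0,0]}

```text
time: 14.1
position: [0.4462, -0.2776, 0.0399]
tool_rot: [2.629, 1.719, 0.001]
ft_force: [-0.4, -2.6, 1.5]
grip_width: 0.676
grip_force: 55.0
```

>>> step_arm:
  commands:
    - {"travel": [0,0,0],"turn": [0,0,0]}
    - {"travel": [0,0,0],"turn": [0,0,0]}
    - {"travel": [0,0,0],"turn": [0,0,0]}
    - {"travel": [0,0,0],"turn": [0,0,0]}
    - {"travel": [0,0,0],"turn": [0,0,0]}
  gripper: 1

```text
time: 14.6
position: [0.446, -0.277, 0.0396]
tool_rot: [-2.628, -1.719, -0.0]
ft_force: [-0.5, -1.6, -0.4]
grip_width: 0.976
grip_force: 0.0
```

>>> step_arm:
  commands:
    - {"travel": [0,0,0],"turn": [0,0,0]}
    - {"travel": [0,0,-0.02],"turn": [0,0,0]}
    - {"travel": [0,0,-0.05],"turn": [0,0,0]}
    - {"travel": [0,0,-0.09],"turn": [0,0,0]}
    - {"travel": [0,0,-0.13],"turn": [0,0,0]}

```text
time: 15.1
position: [0.4455, -0.2773, 0.1708]
tool_rot: [-2.629, -1.718, 0.001]
ft_force: [1.2, 0.1, 0.2]
grip_width: 1.001
grip_force: 0.0
```

Run:
```python
from h import *
go(jg(-.069,0,.2),jy);s=ctrl.get_state();print(inj(s["position"]))
np.save("w5.npy",np.r_[s["position"],s["tool_rot"]])
a=ctrl.get_image("wrist")
cv2.imwrite("pics/w5.png",cv2.resize(a[0:300,80:480,::-1],(800,600),interpolation=cv2.INTER_CUBIC))
```

```text
t 15.1 pos [ 0.4455 -0.2773  0.1708] F [1.2 0.1 0.2] grip 1.001 0.0
 travel [-0.0014  0.0016 -0.0292] turn [-0.06  0.   -0.06]
[-0.0676  0.0016]
```

View pics/w5.png

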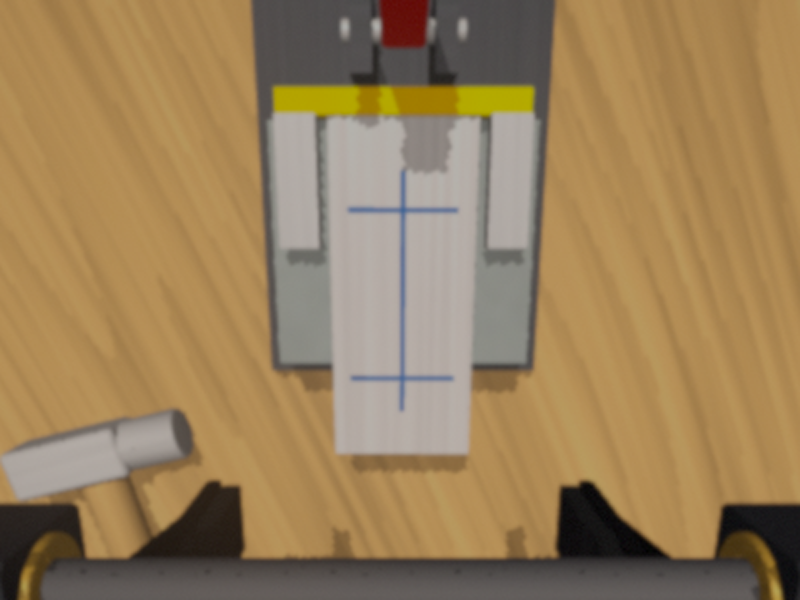

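Run:
```python
from h import *
w=np.load("w3.npy");s=dict(position=w[:3],tool_rot=w[3:])
for th in (1.6,1.7,1.8,1.9,2.0,2.1):
    c,si=np.cos(th),np.sin(th)
    f=jg(.075-.075*c-.014*si,0,.062+.075*si-.014*c); t=jg(.075-.1*c,0,.062+.1*si)
    print(th,proj("wrist",f,s)*2,proj("scene",t),proj("side",t),proj("side",f))
go(jg(-.069,0,.24),jy)
```

```text
1.6 [317.51257422 112.36702147] [231.19178654 153.32745689] [286.95002172 239.14831261] [285.31395105 250.58298082]
1.7 [314.8225359   91.15301393] [232.81261323 155.92029419] [287.87727409 236.08341544] [286.03705688 247.84128336]
1.8 [312.77959742  69.79631358] [234.45262433 158.77709653] [288.76903028 233.36878706] [286.75052855 245.30721835]
1.9 [311.43896945  48.69560417] [236.09230538 161.86604848] [289.61574125 231.02835946] [287.44631326 243.00703469]
2.0 [310.83813458  28.25688554] [237.71183442 165.15153995] [290.40884456 229.08016101] [288.11680466 240.96325362]
2.1 [310.99448642   8.87604734] [239.2914375  168.59472648] [291.14083455 227.5364513 ] [288.75494091 239.19449817]
t 15.15 pos [ 0.4489 -0.2797  0.1775] F [ 2.8 -3.1  4.1] grip 0.998 0.0
 travel [-0.0005 -0.0019 -0.0625] turn [ 0.54 -0.08 -0.1 ]
```

>>> step_arm:
  commands:
    - {"travel": [0,-0.001,-0.03],"turn": [0,0,0]}
    - {"travel": [0,-0.001,-0.062],"turn": [0,0,0]}
    - {"travel": [0.04,-0.001,-0.07],"turn": [0,0,0]}
    - {"travel": [0.08,-0.001,-0.07],"turn": [0,0,0]}
    - {"travel": [0.12,-0.001,-0.07],"turn": [0,0,0]}
  gripper: 0
  force: 30

```text
time: 15.65
position: [0.4938, -0.166, 0.2403]
tool_rot: [2.63, 1.718, 0.003]
ft_force: [0.5, -0.1, 0.2]
grip_width: 0.632
grip_force: 0.0
```

>>> step_arm:
  commands:
    - {"travel": [0.04,0,0],"turn": [0,0,0]}
    - {"travel": [0.08,0,0],"turn": [0,0,0]}
    - {"travel": [0.105,0,0],"turn": [0,0,0]}
    - {"travel": [0.105,0,0],"turn": [0,0,0]}
    - {"travel": [0.105,0,0],"turn": [0,0,0]}

```text
time: 16.15
position: [0.5352, -0.0709, 0.2394]
tool_rot: [2.628, 1.721, -0.002]
ft_force: [0.6, -0.8, 0.9]
grip_width: 0.172
grip_force: 0.0
```

>>> step_arm:
  commands:
    - {"travel": [0,0,0],"turn": [0,0,0]}
    - {"travel": [0,0,0],"turn": [0,0,0]}

```text
time: 16.35
position: [0.5349, -0.0725, 0.2399]
tool_rot: [-2.632, -1.716, -0.0]
ft_force: [0.2, -0.3, 0.0]
grip_width: 0.029
grip_force: 0.0
```

Run:
```python
from h import *
go(jg(.155,0,.134),jy);s=ctrl.get_state();print(inj(s["position"]))
```

```text
t 16.35 pos [ 0.5349 -0.0725  0.2399] F [ 0.2 -0.3  0. ] grip 0.029 0.0
 travel [-0.0009  0.0016  0.1059] turn [ 0.01 -0.01 -0.19]
[0.1559 0.0016]
```

>>> step_arm:
  commands:
    - {"travel": [0,0.001,0.035],"turn": [0,0,0]}
    - {"travel": [0,0.001,0.07],"turn": [0,0,0]}
    - {"travel": [0,0.001,0.1],"turn": [0,0,0]}
    - {"travel": [0,0.001,0.104],"turn": [0,0,0]}
    - {"travel": [0,0.001,0.104],"turn": [0,0,0]}

```text
time: 16.85
position: [0.5358, -0.072, 0.1358]
tool_rot: [-2.63, -1.717, 0.002]
ft_force: [0.1, 0.0, 0.5]
grip_width: 0.005
grip_force: 0.0
```

>>> step_arm:
  commands:
    - {"travel": [-0.012,0,0],"turn": [0,0,0]}
    - {"travel": [-0.024,0,0],"turn": [0,0,0]}
    - {"travel": [-0.036,0,0],"turn": [0,0,0]}
    - {"travel": [-0.048,0,0],"turn": [0,0,0]}
    - {"travel": [-0.058,0,0],"turn": [0,0,0]}

```text
time: 17.35
position: [0.5129, -0.1256, 0.1365]
tool_rot: [2.63, 1.718, 0.002]
ft_force: [0.3, 1.7, 0.8]
grip_width: 0.003
grip_force: 0.7
```

```bash
cat >> h.py <<'E'
def arc():
    s=ctrl.get_state();x,y=inj(s["position"]);z=s["position"][2]
    print("t",round(s["time"],2),"jig",x,y,round(z,4),"F",np.round(s["ft_force"],1),"turn off",np.round((Ro.from_rotvec(s["tool_rot"]).inv()*Ro.from_euler("z",jy,degrees=True)*Ro.from_euler("x",180,degrees=True)).as_rotvec(degrees=True),1))
    for d in range(100,-5,-10):
        t=np.radians(d);X=.075-.085*np.cos(t)+.007*np.sin(t)+.0095;Z=.062+.085*np.sin(t)+.007*np.cos(t)+.014
        print(d,np.round([X-x,y,z-Z],4))
E
python3 -c "from h import *;arc()"
```

```text
t 17.35 jig 0.0984 0.0005 0.1365 F [0.3 1.7 0.8] turn off [ 0.1 -0.1 -0.1]
100 [ 0.0078  0.0005 -0.022 ]
90 [-0.0069  0.0005 -0.0245]
80 [-0.0218  0.0005 -0.0244]
70 [-0.0364  0.0005 -0.0218]
60 [-0.0503  0.0005 -0.0166]
50 [-0.0632  0.0005 -0.0091]
40 [-0.0745  0.0005  0.0005]
30 [-0.084   0.0005  0.0119]
20 [-0.0914  0.0005  0.0249]
10 [-0.0964  0.0005  0.0389]
0 [-0.0989  0.0005  0.0535]
```

>>> step_arm:
  commands:
    - {"travel": [-0.012,0,0],"turn": [0,0,0]}
    - {"travel": [-0.024,0,0],"turn": [0,0,0]}
    - {"travel": [-0.036,0,0],"turn": [0,0,0]}
    - {"travel": [-0.046,0,0],"turn": [0,0,0]}
    - {"travel": [-0.055,0,0],"turn": [0,0,0]}

```text
time: 17.85
position: [0.4901, -0.1758, 0.1356]
tool_rot: [-2.629, -1.718, 0.001]
ft_force: [0.6, 1.7, -0.0]
grip_width: 0.005
grip_force: 0.6
```

>>> step_arm:
  commands:
    - {"travel": [-0.008,0,0],"turn": [0,0,0]}
    - {"travel": [-0.016,0,0],"turn": [0,0,0]}
    - {"travel": [-0.02,0,0],"turn": [0,0,0]}
    - {"travel": [-0.02,0,0],"turn": [0,0,0]}

```text
time: 18.25
position: [0.4825, -0.1942, 0.1358]
tool_rot: [2.63, 1.718, -0.001]
ft_force: [-0.4, 0.9, -0.3]
grip_width: 0.008
grip_force: 0.0
```

```bash
python3 -c "from h import *;arc()"
```

```text
t 18.25 jig 0.0234 0.001 0.1358 F [-0.4  0.9 -0.3] turn off [-0.   0.  -0.1]
100 [ 0.0828  0.001  -0.0227]
90 [ 0.0681  0.001  -0.0252]
80 [ 0.0532  0.001  -0.0251]
70 [ 0.0386  0.001  -0.0225]
60 [ 0.0247  0.001  -0.0173]
50 [ 0.0118  0.001  -0.0098]
40 [ 0.0005  0.001  -0.0002]
30 [-0.009   0.001   0.0112]
20 [-0.0164  0.001   0.0242]
10 [-0.0214  0.001   0.0382]
0 [-0.0239  0.001   0.0528]
```

>>> step_arm:
  commands:
    - {"travel": [-0.005,0.001,0.0055],"turn": [0,0,0]}
    - {"travel": [-0.009,0.001,0.011],"turn": [0,0,0]}
    - {"travel": [-0.013,0.001,0.018],"turn": [0,0,0]}
    - {"travel": [-0.016,0.001,0.024],"turn": [0,0,0]}
    - {"travel": [-0.019,0.001,0.031],"turn": [0,0,0]}

```text
time: 18.75
position: [0.4762, -0.2112, 0.1042]
tool_rot: [-2.629, -1.719, -0.0]
ft_force: [0.9, -0.1, 2.2]
grip_width: 0.006
grip_force: 0.4
```

>>> step_arm:
  commands:
    - {"travel": [-0.002,0,0.006],"turn": [0,0,0]}
    - {"travel": [-0.003,0,0.012],"turn": [0,0,0]}
    - {"travel": [-0.004,0,0.018],"turn": [0,0,0]}
    - {"travel": [-0.004,0,0.02],"turn": [0,0,0]}
    - {"travel": [-0.004,0,0.02],"turn": [0,0,0]}

```text
time: 19.25
position: [0.4743, -0.2145, 0.0843]
tool_rot: [-2.629, -1.719, 0.001]
ft_force: [0.1, -0.1, 0.8]
grip_width: 0.003
grip_force: 0.0
```

```bash
python3 -c "from h import *;arc()"|head -1
```

```text
t 19.25 jig 0.0015 0.0004 0.0843 F [ 0.1 -0.1  0.8] turn off [-0.1  0.  -0. ]
```

Press down gently until the reaction shows the foot on the plate.

>>> step_arm:
  commands:
    - {"travel": [0,0,0.001],"turn": [0,0,0]}
    - {"travel": [0,0,0.002],"turn": [0,0,0]}
    - {"travel": [0,0,0.002],"turn": [0,0,0]}

```text
time: 19.55
position: [0.4748, -0.2145, 0.0834]
tool_rot: [-2.629, -1.719, -0.001]
ft_force: [-2.2, 1.0, 4.9]
grip_width: 0.005
grip_force: 2.4
```

>>> step_arm:
  commands:
    - {"travel": [0,0,0.001],"turn": [0,0,0]}
    - {"travel": [0,0,0.002],"turn": [0,0,0]}
    - {"travel": [0,0,0.002],"turn": [0,0,0]}

```text
time: 19.85
position: [0.4748, -0.2146, 0.0833]
tool_rot: [-2.628, -1.718, -0.002]
ft_force: [-6.9, 2.5, 20.9]
grip_width: 0.004
grip_force: 10.1
```

>>> step_arm:
  commands:
    - {"travel": [0,0,-0.004],"turn": [0,0,0]}
    - {"travel": [0,0,-0.015],"turn": [0,0,0]}
    - {"travel": [0,0,-0.04],"turn": [0,0,0]}
    - {"travel": [0,0,-0.08],"turn": [0,0,0]}
    - {"travel": [-0.03,0,-0.12],"turn": [0,0,0]}

```text
time: 20.35
position: [0.4641, -0.2382, 0.202]
tool_rot: [-2.622, -1.728, -0.001]
ft_force: [1.2, 0.1, 0.8]
grip_width: 0.005
grip_force: 0.0
```

>>> step_arm:
  commands:
    - {"travel": [-0.04,0,-0.02],"turn": [0,0,0]}
    - {"travel": [-0.08,0,-0.02],"turn": [0,0,0]}
    - {"travel": [-0.08,0,-0.02],"turn": [0,0,0]}
    - {"travel": [-0.08,0,-0.02],"turn": [0,0,0]}

```text
time: 20.75
position: [0.43, -0.3161, 0.2212]
tool_rot: [-2.632, -1.716, -0.001]
ft_force: [0.1, 0.9, -0.0]
grip_width: 0.008
grip_force: 0.0
```

Run:
```python
from h import *
s=ctrl.get_state();a=ctrl.get_image("wrist");cv2.imwrite("pics/w6.png",a[:,:,::-1]);print(s["position"],s["ft_force"].round(1))
for n,X in [("tip",jg(-.025,0,.069)),("stop",jg(.05,0,.046)),("end+",jg(-.09,.03,.046)),("end-",jg(-.09,-.03,.046))]: print(n,proj("wrist",X,s).round(1))
```

```text
[ 0.42998798 -0.31608237  0.22115829] [ 0.1  0.9 -0. ]
tip [281.6 104. ]
stop [281.3  17.1]
end+ [252.3 171.7]
end- [311.  171.4]
```

View pics/w6.png

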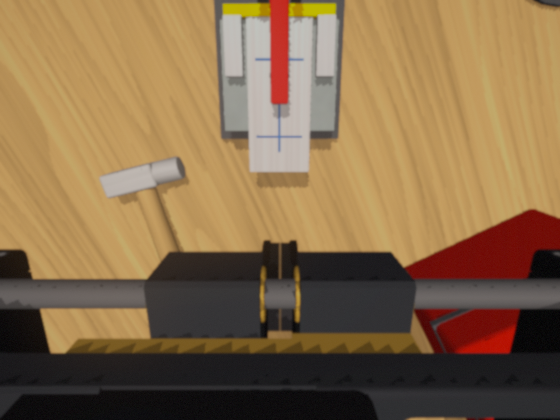

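The wrist picture shows the plate at the stop, with its end at row 171, and the clamp arm down over it with its tip at (280,104). Both match the predicted pixels, so I'm handing in.

```bash
python3 -c "
from bench import ctrl
print(ctrl.close_job())"
```

```text
the job is handed in; nothing more can be done
None
```

The plate lies flat in the jig against the end stop, released and with the clamp arm down on it; the job is handed in at about 21 s, but the call returned no verdict.

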